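# Seat the recipe card and hold the bag clip open around its edge

### The arm

A 6-joint arm with a two-finger parallel gripper is mounted at the origin on a cart in front of the work surface, level with it; the furniture and walls round the work are solid. World frame = base frame: x ahead of the robot, y to its left, z up, the work surface at z = 0. Lengths are in m, angles in rad, forces in N, time in s.
With the tool pointing down it reaches from about 0.3 to 0.85 m from the base axis. Payload 5.4 kg.
Tool frame: the origin (TCP) lies midway between the tips of the shut fingers; the grasp point (between the pads) lies 19 mm behind it (env.hold_point_z is the z of the grasp point in the tool frame, in m); z points along the fingers, y is the line along which they close (so a half turn about z gives the same grasp; the last joint's range is limited). The gripper opens to 85 mm and grips with 20 to 120 N. Pads are 22 mm wide; open, the fingers measure 114 mm over their backs; the gripper's body (76 mm by 85 mm) begins 54 mm behind the grasp point. The pads swing forward as they close: fully open they stand 13 mm farther back than shut.
Start: joints at [1.117, 0.158, 1.597, -0, 1.386, -0.21], TCP at [0.139, 0.558, 0.197] pointing down, gripper open.
Joint ranges: [-2.91, 2.91], [-0.94, 2.29], [0.18, 2.7], [-1.29, 4.43], [0.17, 2.64], [-3, 3]. Speed limits (rad/s): [2.57, 2.57, 3.14, 3.14, 3.14, 3.14].

### API

Orientations are given as a unit quaternion [w, x, y, z].
In Python, from station import readout, vision, ticket, env gives the robot as it stands.
- The arm moves only by the shell command python3 -m handwheel 'ROWS' [OPENING] [FORCE]. ROWS is JSON, a list that holds one entry, the list of rows, each a list of 6 numbers: the shift along the tool's x, y, z normalised to -1 to 1, where 1 is 0.4 m, then the turn, a rotation vector about the tool's x, y, z normalised to -1 to 1, where 1 is 45 degrees. A call has 1 to 12 rows; each row shifts and turns the commanded pose from where the row before left it, along the tool's axes as they then stand; what a row does not reach is not made up. A row lasts 1/12 s, in which the tool goes at most 41.7 mm and 7.16 degrees, less where a joint would pass 70% of its speed; a pose out of reach is approached as far as the arm can. A call with a number of a shift or a turn outside -1 to 1 is refused whole. A call with a gripper value outside its range is refused whole. OPENING is the gripper command: -1 is shut, 1 is fully open, values between are in proportion, set as the call begins (- or left out, the last holds). The fingers move at their own pace and stop on an object; FORCE is the grip in N (left out, the last holds). Time passes only in rows, so rows that do not move let the fingers close. It gives the time, the measured TCP pose, the force, the opening and the grip force at its end, in the units of the state.
- readout.get_obs(): the state, without advancing time (a new reading comes with each control period).
- vision.snapshot(name): name is "scene" or "top" or "wrist"; returns the picture (400x640x3 uint8, blue, green, red); there is no depth.
- vision.camera_model(name): a dict with "camera_matrix" (3x3 intrinsics, pixels), "pose" (4x4, takes a point from camera to world coordinates); the wrist camera has in their place "mount" (4x4, takes a point from camera to tool coordinates, whose origin is the TCP and whose axes are the flange's). Camera axes: x right, y down, z forward; pixel columns grow to the right and rows downward; lengths in m; the calibration is good to about 2 mm. A picture is of the moment at which its call begins: read the wrist's pose just before it. camera_model takes no time and is no camera call.
- ticket.finish_job(): hands the job in; it is judged then, once.
Trained networks look in the newest picture that a camera, given by its name, has taken for a name from the list of things; names that differ only in an ending like _2 or _b are one class to them, and where a whole thing is asked for, a point or a joint stands for the part that bears it (a point fixed in the world has none). Each returns a list of dicts, best first, with "confidence" (0 to 1); they miss things now and then, are a little off and sometimes report something else, mostly with a low value. They report only what shows in the picture. A call takes as long as a camera call. They do not tell look-alikes from the thing itself.
- vision.recognise(label, camera): "at" ([column, row] in pixels, amid what is visible of it).
- vision.outline_of(label, camera): "pixels" (400x640 bool, what is visible of it) and "at" ([column, row] in pixels, amid what is visible of it).
- vision.place_of(label, camera): "at" ([column, row] in pixels: a listed point, or the origin of a listed thing).
The state is a dict: "time": time; "q": joint angles; "dq": joint speeds; "joint_torque": joint torques, N m; "position": TCP position; "eef_rot": TCP orientation; "ft_force": force on the tool from outside, world axes, zero at the start; "moment": the same for the moment, N m; "finger_gap": finger opening in m; "grip_force": force on a finger pad.
Only numpy, scipy, OpenCV 4.12 (cv2) and the standard library are available. Lean on these libraries where they do the work, as an engineer would, in place of code of your own. Each camera call takes 0.05 s, during which the arm holds its last target. There are 200 camera calls.

### The job

The recipe card has ridden up in its wooden stand: first press it down until it is fully home. Then pick up the blue spring clip by its handles, squeeze it wide open, and bring its open jaws around the card's red side edge so that one jaw is in front of the card and one behind, neither touching it, ready for me to slip a note in. Finish still holding the clip open there; do not let it close or put it down, and leave the mug, salt shaker and jam jar alone.

Things in the scene. Friction and masses are not known exactly. Their poses are not given: they have to be found in the camera images.
- card (a joint): How far the card has been pushed down into its stand (m): 0 is highest, 0.014 is fully home, with its lower corners (shoulders) resting on the wood. It starts between 0 and 0.005. It slides stiffly (about 5 N to start it moving down, so 10 N is ample) and stays where it is left.
- card_top (a point): Middle of the top edge of the recipe card: rigid white plastic, 4 mm thick, 130 mm wide, 120 mm tall above its shoulders, upright in a fixed wooden base (150 x 56 x 24 mm). This point is 144 mm above the table when the card is home, up to 158 mm before. Axes: x square to the card, out of its back (away from the robot), y along its width towards the red edge, z up.
- card_edge (a point): Middle of the card's red upright side edge (on the robot's left, with a red band 12 mm wide on both faces), half-way up the visible card: 84 mm above the table when home. The edge runs 60 mm up and down from here. Axes as card_top: the card extends from here to -y, its faces lie at x = -2 mm and +2 mm.
- clip: Blue plastic bag clip with a steel coil spring, lying on its side on the table: 34 mm tall as it lies, 100 mm long, about 70 g. Origin: on the table, under the pivot. z up along the pivot; x points to the jaws, whose tips reach 46 mm ahead of the pivot; its two handle plates, 44 mm long, reach about 55 mm behind the pivot and diverge.
- clip_grip (a point): Place to grip the clip: half-way between the handles, 37 mm behind the pivot, 17 mm above the table as the clip lies. Axes as clip; close the fingers along y, on the outer faces of the handles. When closed the outer faces are about 33 mm apart near the pivot, 47 mm here and 56 mm at the ends; fully squeezed they are parallel, 26 mm apart, and meet a stop.
- jaw_a (a joint): Opening angle of each jaw (rad): 0 closed, 0.28 fully open (jaw tips 24 mm apart, 12 mm to each side of the middle). Squeezing the handles opens both jaws alike; it takes about 4 N at the middle of the handles to start and 9 N to keep fully open. Released, the spring closes it.
- jaw_a_tip (a point): Inner face of one jaw tip (on the clip's +y side), at mid-height of the clip. With the clip closed both tips meet 42 mm ahead of the pivot, in the middle.
- jaw_b_tip (a point): Inner face of the other jaw tip (on the clip's -y side), at mid-height of the clip.
- mug: Mug, green above and white below, 78 mm across, 101 mm tall, a bystander. Origin under its centre.
- salt: Salt shaker with a grey top, 44 mm across, 90 mm tall, a bystander. Origin under its centre.
- jam: Jam jar with a yellow lid, 66 mm across, 100 mm tall, a bystander. Origin under its centre.
Not all that is in view belongs to the job. Several things look just like the clip: the one meant starts farthest to the robot's left.

How it is judged:
On the way, in this order (a step that is already met when the one before it is completed fails the run):
1. the card is pressed fully home in its stand (value of joint card above 0.012 m), for 0.2 s.
2. the clip is lifted off the table in the fingers, squeezed wide open (height (world z) of clip above 0.03 m and value of joint jaw_a above 0.19 rad and contact force between the fingers and clip above 1 N), for 0.2 s.
At the end, for the whole second after the job is handed in: Card home (within 2 mm). Clip held still in the fingers, off the table, level within 0.4 rad, jaws open at least 0.19 rad each; both tips 5 mm or more past the red edge, within its height, one each side, 1 mm or more clear of the card faces; clip not touching card or stand (under 0.5 N) (all of step 2 and value of joint card above 0.012 m and contact force between clip and stand below 0.5 N and angle between clip's own z axis and vertical below 0.4 rad and linear speed of clip below 0.02 m/s and y of each of jaw_a_tip, jaw_b_tip in the frame of card_edge below -0.005 m and x of jaw_b_tip in the frame of card_edge below -0.003 m and x of jaw_a_tip in the frame of card_edge above 0.003 m and z of jaw_a_tip in the frame of card_edge between -0.058 and 0.058 m and z of jaw_b_tip in the frame of card_edge between -0.058 and 0.058 m); the arm keeps its last pose, push and grip.
It fails at once if the mug is moved or tipped (distance of mug from where it was at the start of the episode above 0.03 m or angle between mug's own z axis and vertical above 0.5 rad).
It fails at once if the salt shaker is moved or tipped (distance of salt from where it was at the start of the episode above 0.03 m or angle between salt's own z axis and vertical above 0.5 rad).
It fails at once if the jam jar is moved or tipped (distance of jam from where it was at the start of the episode above 0.03 m or angle between jam's own z axis and vertical above 0.5 rad).
It also fails if it takes over 48 s, if anything falls off the work surface, if the arm or the gripper's body presses on something with over 40 N, if the wrist force passes 120 N, or if a joint passes its speed limit or range.

## Working session

There is one attempt and no reset: what is moved stays moved. The work goes in short steps, Python scripts to look and compute and a shell command to move; the robot and the scene stay as the last step left them, time stands still between calls to the robot, and variables do not carry over. Pictures are saved under pics/ and viewed, at most 10 in all, crops included, and the job is handed in when it is done.

```bash
mkdir -p pics; ls
cat > h.py <<'E'
import numpy as np, cv2
from station import readout, vision, ticket, env
def cam(n):
    m=vision.camera_model(n); return np.array(m["camera_matrix"]),np.array(m["pose"])
def ray(n,px):
    K,T=cam(n); d=T[:3,:3]@np.linalg.inv(K)@[px[0],px[1],1]; return T[:3,3],d
def onz(n,px,z):
    o,d=ray(n,px); return o+d*(z-o[2])/d[2]
def proj(n,p):
    K,T=cam(n); q=K@(T[:3,:3].T@(np.array(p)-T[:3,3])); return q[:2]/q[2]
E
python3 - <<'E'
from h import *
np.set_printoptions(precision=4,suppress=True)
o=readout.get_obs(); print(o["position"],o["eef_rot"],o["finger_gap"],env.hold_point_z)
for c in("scene","top"):
    cv2.imwrite(f"pics/{c}.png",vision.snapshot(c)); print(c,cam(c)[1])
    for l,z in(("clip",0),("clip_grip",.017),("card_top",.154),("card_edge",.094),("mug",0),("salt",0),("jam",0)):
        for r in vision.place_of(l,c)[:4]: print(l,r["confidence"],np.array(r["at"]),onz(c,r["at"],z))
E
```

```text
pics
[0.1385 0.5574 0.1957] [-0.0003  0.1216  0.9926 -0.0009] 0.08540894377921487 -0.0187
scene [[ 0.5013 -0.5917  0.6314 -0.134 ]
 [-0.8652 -0.335   0.373  -0.41  ]
 [-0.0091 -0.7333 -0.6799  0.9141]
 [ 0.      0.      0.      1.    ]]
clip 0.88 [259.2 265.4] [0.4394 0.1097 0.    ]
clip 0.55 [230.4 235. ] [0.4844 0.2316 0.    ]
clip_grip 0.81 [213.9 234.7] [0.4533 0.2562 0.017 ]
clip_grip 0.79 [253.2 278.4] [0.3906 0.0896 0.017 ]
clip_grip 0.72 [332.7 190.9] [0.7425 0.0783 0.017 ]
card_top 0.87 [328.6 199.5] [ 0.5785 -0.0025  0.154 ]
card_edge 0.66 [304.4 206.4] [0.5846 0.0684 0.094 ]
mug 0.83 [310.2 310.6] [ 0.3905 -0.0626  0.    ]
salt 0.57 [332.2 190.6] [0.7596 0.0894 0.    ]
jam 0.67 [389.9 345.3] [ 0.3996 -0.2499  0.    ]
jam 0.19 [329.6 198.1] [0.7291 0.0805 0.    ]
top [[-0.0192 -0.9867  0.1617  0.4132]
 [-0.9997  0.0212  0.0105  0.0014]
 [-0.0138 -0.1614 -0.9868  1.1459]
 [ 0.      0.      0.      1.    ]]
clip 0.78 [237.4 249.8] [0.4764 0.2201 0.    ]
clip 0.63 [282.6 268.1] [0.4257 0.0996 0.    ]
clip 0.56 [297.6 203.9] [0.5971 0.0575 0.    ]
clip 0.52 [415.5 279.1] [ 0.3903 -0.2499  0.    ]
clip_grip 0.74 [222.1 256. ] [0.46  0.257 0.017]
clip_grip 0.54 [236.5 249.5] [0.4763 0.2192 0.017 ]
clip_grip 0.48 [285.3 280.9] [0.3925 0.0913 0.017 ]
clip_grip 0.27 [249.6 243.4] [0.4916 0.1848 0.017 ]
card_top 0.79 [320.9 203.8] [ 0.5715 -0.0047  0.154 ]
card_edge 0.61 [298.2 205.2] [0.5787 0.0515 0.094 ]
mug 0.8 [347.  280.4] [ 0.3904 -0.0699  0.    ]
salt 0.66 [287.  147.3] [0.7568 0.0849 0.    ]
jam 0.98 [415.7 276.4] [ 0.3973 -0.2508  0.    ]
jam 0.61 [222.3 258.3] [0.4546 0.2602 0.    ]
```

View pics/scene.png

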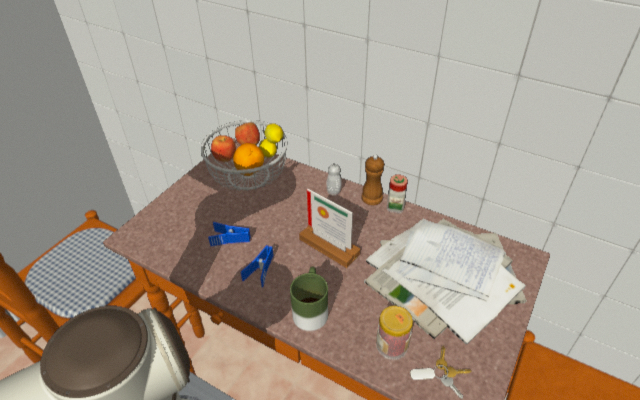

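View pics/top.png

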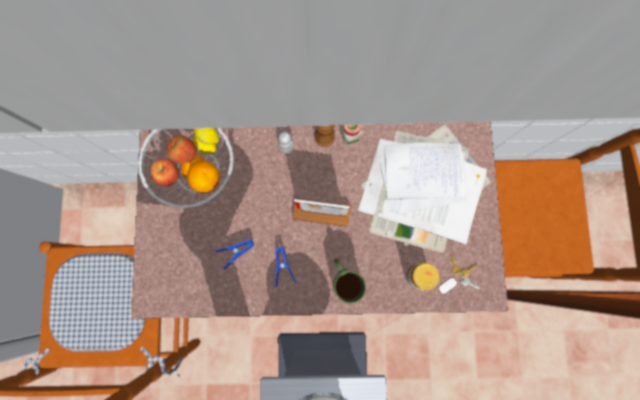

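The target clip is at about (237,250) in the top view, with jaws pointing up-right. The card is at (321,204), with its red edge on the left at x≈295.

```bash
cat >> h.py <<'E'
from scipy.spatial.transform import Rotation as R
np.set_printoptions(precision=4,suppress=True)
def pose(o=None):
    o=o or readout.get_obs(); q=o["eef_rot"]; return np.array(o["position"]),R.from_quat([q[1],q[2],q[3],q[0]]).as_matrix()
def tri(*rays):
    A=0;b=0
    for o,d in rays:
        d=d/np.linalg.norm(d); P=np.eye(3)-np.outer(d,d); A=A+P; b=b+P@o
    return np.linalg.solve(A,b)
def need(target,zdir=None,yaw=None):
    """shift (tool axes, norm. units), rows; yaw = wanted world angle of tool y -> turn about tool z in units"""
    p,M=pose(); s=M.T@(np.array(target)-p)/.4
    print("shift total",s,"min rows",np.linalg.norm(s)*.4/.0417)
    if yaw is not None:
        cur=np.arctan2(M[1,1],M[0,1]); d=(cur-yaw+np.pi/2)%np.pi-np.pi/2
        print("turn z units",d/(np.pi/4),"rows",abs(d)/np.radians(7.16),"cur yaw",np.degrees(cur))
E
python3 - <<'E'
from h import *
for n,a,b in(("card_top",(328.6,199.5),(320.9,203.8)),("edge",(304.4,206.4),(298.2,205.2)),("grip",(213.9,234.7),(222.1,256)),("clip",(230.4,235),(237.4,249.8))):
    print(n,tri(ray("scene",a),ray("top",b)))
need([.56,0,.22])
c=vision.camera_model("wrist"); print(c)
for n,(x,y,w,h) in dict(scene=(285,175,90,100),top=(280,185,90,60)).items():
    im=cv2.imread(f"pics/{n}.png")[y:y+h,x:x+w]; cv2.imwrite(f"pics/{n}c.png",cv2.resize(im,None,fx=6,fy=6,interpolation=2))
E
```

```text
card_top [ 0.5709 -0.0056  0.1613]
edge [0.573  0.0547 0.1109]
grip [0.4592 0.2601 0.0096]
clip [0.4743 0.2184 0.0165]
shift total [-1.3586 -1.0996 -0.0582] min rows 16.774569079685108
{'camera_matrix': array([[342.3419,   0.    , 320.2069],
       [  0.    , 342.3419, 199.3659],
       [  0.    ,   0.    ,   1.    ]]), 'mount': array([[ 0.0005, -0.9632, -0.2687,  0.0685],
       [ 1.    ,  0.0006, -0.0002,  0.0002],
       [ 0.0004, -0.2687,  0.9632, -0.1787],
       [ 0.    ,  0.    ,  0.    ,  1.    ]])}
```

View pics/topc.png

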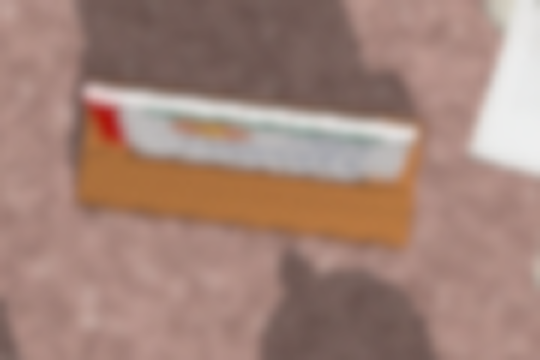

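View pics/scenec.png

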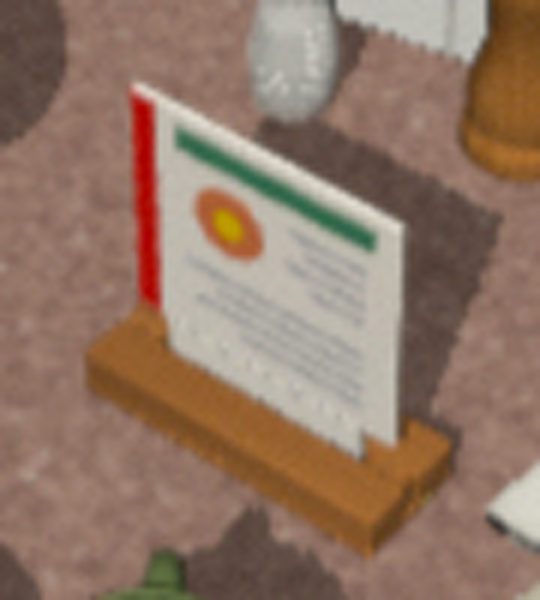

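```bash
python3 - <<'E'
from h import *
L=tri(ray("scene",(307.5,189.5)),ray("top",(294.2,199.7)));Q=tri(ray("scene",(352,212.5)),ray("top",(349.5,206.5)))
print(L,Q,(L+Q)/2,np.linalg.norm(L-Q),np.degrees(np.arctan2(*(L-Q)[[1,0]])))
E
python3 -m handwheel '[[[-0.068,-0.055,-0.003,0,0,0],[-0.068,-0.055,-0.003,0,0,0],[-0.068,-0.055,-0.003,0,0,0],[-0.068,-0.055,-0.003,0,0,0],[-0.068,-0.055,-0.003,0,0,0],[-0.068,-0.055,-0.003,0,0,0],[-0.068,-0.055,-0.003,0,0,0],[-0.068,-0.055,-0.003,0,0,0],[-0.068,-0.055,-0.003,0,0,0],[-0.068,-0.055,-0.003,0,0,0],[-0.068,-0.055,-0.003,0,0,0],[-0.068,-0.055,-0.003,0,0,0]]]' -1 40
python3 -m handwheel '[[[-0.068,-0.055,-0.003,0,0,0],[-0.068,-0.055,-0.003,0,0,0],[-0.068,-0.055,-0.003,0,0,0],[-0.068,-0.055,-0.003,0,0,0],[-0.068,-0.055,-0.003,0,0,0],[-0.068,-0.055,-0.003,0,0,0],[-0.068,-0.055,-0.003,0,0,0],[-0.068,-0.055,-0.003,0,0,0],[0,0,0,0,0,0],[0,0,0,0,0,0]]]'
python3 - <<'E'
from h import *
cv2.imwrite("pics/w1.png",vision.snapshot("wrist")); need([.571,-.004,.165])
E
```

```text
[0.5829 0.0572 0.1548] [ 0.5627 -0.071   0.1592] [ 0.5728 -0.0069  0.157 ] 0.12983890209024773 81.03181417466281
time: 1.8
position: [0.3926, 0.2215, 0.2114]
eef_rot: [0.0, 0.122, 0.993, 0.0]
ft_force: [0.9, 0.4, 0.5]
finger_gap: 0.0003
grip_force: 0.0
time: 2.63
position: [0.561, -0.0017, 0.2204]
eef_rot: [-0.0, 0.123, 0.992, 0.0]
ft_force: [-0.2, -0.1, 0.4]
finger_gap: 0.0
grip_force: 0.0
shift total [-0.028  -0.0021  0.1385] min rows 1.3556506517200786
```

View pics/w1.png

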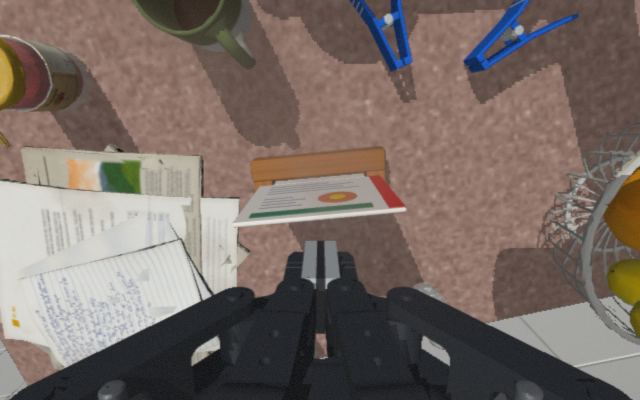

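The wrist view shows the card's top edge running from (235,225) to (406,209), with the shut fingertips ahead of it.

Run:
```python
from h import *
p,M=pose(); c=vision.camera_model("wrist");K=np.array(c["camera_matrix"]);m=np.array(c["mount"])
T=np.eye(4);T[:3,:3]=M;T[:3,3]=p;T=T@m
def wz(px,z):
    d=T[:3,:3]@np.linalg.inv(K)@[*px,1]; o=T[:3,3]; return o+d*(z-o[2])/d[2]
for z in(.15,.154,.158):
    a,b=wz((406,210),z),wz((235,224),z); print(a,b,(a+b)/2,np.linalg.norm(a-b),np.degrees(np.arctan2(*(a-b)[[1,0]])))
need([.574,-.006,.165])
```

```text
[0.5853 0.0608 0.15  ] [ 0.5646 -0.0691  0.15  ] [ 0.575  -0.0042  0.15  ] 0.13156724643353165 80.92777299986639
[0.5839 0.0601 0.154 ] [ 0.5635 -0.0677  0.154 ] [ 0.5737 -0.0038  0.154 ] 0.12945550225600996 80.92777299986638
[0.5824 0.0594 0.158 ] [ 0.5623 -0.0664  0.158 ] [ 0.5724 -0.0035  0.158 ] 0.12734375807848822 80.92777299986636
shift total [-0.0365 -0.0051  0.1385] min rows 1.374750315525781
```

```bash
python3 -m handwheel '[[[-0.018,-0.003,0.04,0,0,0],[-0.018,-0.003,0.04,0,0,0],[0,0,0.04,0,0,0],[0,0,0.018,0,0,0],[0,0,0,0,0,0]]]'
python3 -m handwheel '[[[0,0,0.01,0,0,0],[0,0,0.01,0,0,0],[0,0,0.01,0,0,0],[0,0,0.01,0,0,0],[0,0,0.005,0,0,0],[0,0,0,0,0,0],[0,0,0,0,0,0]]]'
```

```text
time: 3.1
position: [0.5718, -0.0046, 0.1634]
eef_rot: [-0.002, 0.121, 0.993, 0.0]
ft_force: [0.4, -0.7, 0.9]
finger_gap: -0.0001
grip_force: 0.0
time: 3.68
position: [0.5739, -0.0062, 0.1475]
eef_rot: [-0.0, 0.122, 0.993, -0.0]
ft_force: [-0.0, -0.2, -0.4]
finger_gap: -0.0001
grip_force: 0.0
```

Run:
```python
from h import *
w=vision.snapshot("wrist")[150:330,180:460]; s=vision.snapshot("scene")[150:270,270:390]
cv2.imwrite("pics/c2.png",np.hstack([cv2.resize(w,(700,450)[:2]) [:, :440*1] if 0 else cv2.resize(w,(420,270)),cv2.resize(s,(270,270))]))
print(readout.get_obs()["ft_force"])
```

```text
[ 0.0978 -0.2441 -0.3006]
```

View pics/c2.png

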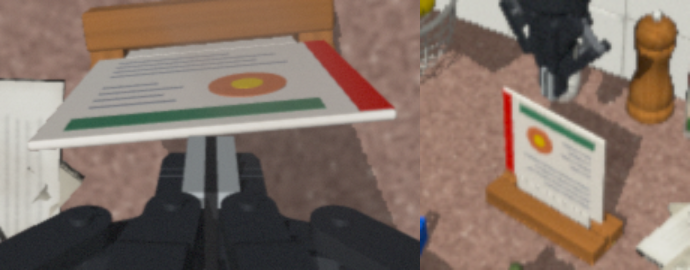

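```bash
cat >> h.py <<'E'
def wT():
    p,M=pose(); c=vision.camera_model("wrist"); T=np.eye(4);T[:3,:3]=M;T[:3,3]=p; return np.array(c["camera_matrix"]),T@np.array(c["mount"])
def wproj(X):
    K,T=wT(); q=K@(T[:3,:3].T@(np.array(X)-T[:3,3])); return q[:2]/q[2]
def wz(px,z):
    K,T=wT(); d=T[:3,:3]@np.linalg.inv(K)@[*px,1]; o=T[:3,3]; return o+d*(z-o[2])/d[2]
E
python3 - <<'E'
from h import *
p,M=pose()
for dx in(-.011,0,.011):
    X=p+M@[dx,0,0]; a=wproj(X); b=proj("scene",X); print(dx,a,"crop",(a-[180,150])*1.5,b,"crop",(b-[270,150])*2.25+[420,0])
# crop edge corners of the card top in wrist: (392,115),(35,148)
px=lambda u,v:(u/1.5+180,v/1.5+150)
for z in(.143,.147,.151,.155):
    a,b=wz(px(394,114),z),wz(px(33,146),z); print(z,a,b,(a+b)/2,np.linalg.norm(a-b))
sx=lambda u,v:((u-420)/2.25+270,v/2.25+150)
X=(507,88),(604,135)
print([sx(*x) for x in X])
E
```

```text
-0.011 [319.9607 249.8193] crop [209.941  149.7289] [332.384 200.807] crop [560.364  114.3157]
0 [319.9668 231.5672] crop [209.9501 122.3508] [329.0648 203.2007] crop [552.8959 119.7015]
0.011 [319.973  212.7399] crop [209.9595  94.1099] [325.7114 205.6191] crop [545.3507 125.1429]
0.143 [0.5894 0.0619 0.143 ] [ 0.5689 -0.0753  0.143 ] [ 0.5792 -0.0067  0.143 ] 0.13874254143207043
0.147 [0.5876 0.0608 0.147 ] [ 0.5676 -0.0735  0.147 ] [ 0.5776 -0.0063  0.147 ] 0.13571773300801207
0.151 [0.5859 0.0596 0.151 ] [ 0.5662 -0.0716  0.151 ] [ 0.576 -0.006  0.151] 0.13269292458395374
0.155 [0.5841 0.0585 0.155 ] [ 0.5649 -0.0697  0.155 ] [ 0.5745 -0.0056  0.155 ] 0.12966811615989543
[(308.6666666666667, 189.11111111111111), (351.77777777777777, 210.0)]
```

```bash
python3 -m handwheel '[[[0,0,0.008,0,0,0],[0,0,0.008,0,0,0],[0,0,0,0,0,0]]]'
python3 - <<'E'
from h import *
print(readout.get_obs()["ft_force"])
s=vision.snapshot("scene")[170:230,290:370]; w=vision.snapshot("wrist")[190:290,250:390]
cv2.imwrite("pics/c3.png",np.hstack([cv2.resize(w,(420,300),interpolation=2),cv2.resize(s,(400,300),interpolation=2)[:,:380]]))
E
```

```text
time: 4.03
position: [0.5734, -0.006, 0.1402]
eef_rot: [-0.001, 0.122, 0.993, 0.0]
ft_force: [-0.5, 0.4, 0.3]
finger_gap: 0.0
grip_force: 0.0
[-0.4789  0.4464  0.2994]
```

View pics/c3.png

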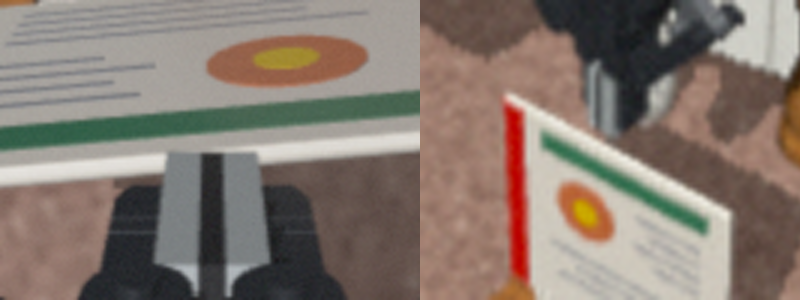

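Run:
```python
from h import *
K,T=wT(); w=(T[:3,3],T[:3,:3]@np.linalg.inv(K)@[320,240,1])
X=tri(ray("scene",(328.4,196.6)),w); print(X, wproj(X),proj("scene",X)); p,M=pose(); print(M.T@(X-p)); print(readout.get_obs()["ft_force"],p)
```

```text
[ 0.5683 -0.0056  0.1711] [318.0416 244.2523] [327.5411 197.0578]
[ 0.0053 -0.0009 -0.0303]
[-0.1661 -0.0858 -0.8147] [ 0.5737 -0.0061  0.1407]
```

```bash
python3 -m handwheel '[[[0,0,0.005,0,0,0],[0,0,0.005,0,0,0],[0,0,0.005,0,0,0],[0,0,0,0,0,0]]]' | grep -E "pos|ft"
python3 -m handwheel '[[[0,0,0.005,0,0,0],[0,0,0.005,0,0,0],[0,0,0,0,0,0]]]'| grep -E "pos|ft"
python3 - <<'E'
from h import *
s=vision.snapshot("scene")[170:230,290:370]; w=vision.snapshot("wrist")[190:290,250:390]
cv2.imwrite("pics/c4.png",np.hstack([cv2.resize(w,(420,300),interpolation=2),cv2.resize(s,(400,300),interpolation=2)[:,:380]]))
E
```

```text
position: [0.5735, -0.006, 0.1345]
ft_force: [0.6, 0.5, -0.8]
position: [0.5736, -0.0061, 0.1305]
ft_force: [0.2, 0.0, -0.3]
```

```bash
for i in 1; do
python3 -m handwheel '[[[0,0,0.005,0,0,0],[0,0,0.005,0,0,0],[0,0,0,0,0,0]]]' | grep -E "pos|ft"
done
```

```text
position: [0.5736, -0.0061, 0.1266]
ft_force: [0.3, -0.7, 0.3]
```

View pics/c4.png

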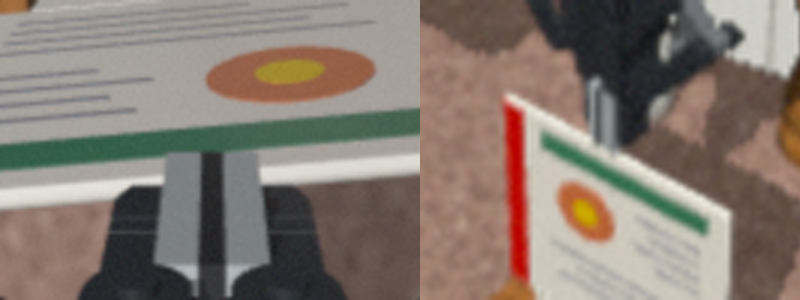

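```bash
python3 -m handwheel '[[[0,0,0.005,0,0,0],[0,0,0.005,0,0,0],[0,0,0,0,0,0]]]' | grep -E "pos|ft"
python3 - <<'E'
from h import *
print(readout.get_obs()["ft_force"], readout.get_obs()["joint_torque"])
for c in("wrist","scene"):
    vision.snapshot(c); print([(r["confidence"],r["at"]) for r in vision.place_of("card_top",c)])
s=vision.snapshot("scene")[170:230,290:370]; w=vision.snapshot("wrist")[190:290,250:390]
cv2.imwrite("pics/c5.png",np.hstack([cv2.resize(w,(420,300),interpolation=2),cv2.resize(s,(400,300),interpolation=2)[:,:380]]))
E
```

```text
position: [0.574, -0.0062, 0.1229]
ft_force: [-0.4, -0.8, -0.3]
[-0.3696 -0.844  -0.3028] [  0.0133 -40.2547 -31.3137   0.0005  -0.0239  -0.    ]
[]
[(0.84, [330.5, 199.4])]
```

View pics/c5.png

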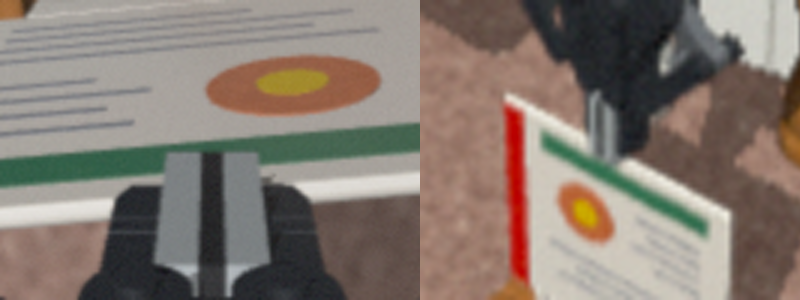

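```bash
python3 - <<'E'
from h import *
K,T=wT(); w=(T[:3,3],T[:3,:3]@np.linalg.inv(K)@[320,240,1]); p,M=pose()
for s in((327,202.6),(328,203)):
    X=tri(ray("scene",s),w); print(X, M.T@(X-p))
for t in(0,.01,.02,.03,.04):
    X=p+M@[-.0049+.411*t,0,-t]; print(t,X,proj("scene",X))
E
python3 -m handwheel '[[[0,0,0.005,0,0,0],[0,0,0.005,0,0,0],[0,0,0,0,0,0]]]' | grep -E "pos|ft"
python3 -m handwheel '[[[0,0,0.005,0,0,0],[0,0,0.005,0,0,0],[0,0,0,0,0,0]]]' | grep -E "pos|ft"
```

```text
[ 0.5667 -0.0045  0.1545] [ 0.0073 -0.0002 -0.0314]
[ 0.5685 -0.0053  0.1517] [ 0.0054 -0.0005 -0.0286]
0 [ 0.5786 -0.0073  0.1231] [330.4476 209.9747]
0.01 [ 0.5746 -0.0063  0.1331] [329.2173 207.7424]
0.02 [ 0.5706 -0.0053  0.1431] [327.9673 205.4744]
0.03 [ 0.5667 -0.0043  0.1531] [326.6971 203.1699]
0.04 [ 0.5627 -0.0033  0.1631] [325.4064 200.828 ]
position: [0.5741, -0.0062, 0.1193]
ft_force: [-0.6, -0.2, 2.5]
position: [0.5741, -0.0062, 0.1149]
ft_force: [0.7, -0.3, 3.2]
```

```bash
python3 -m handwheel '[[[0,0,0.005,0,0,0],[0,0,0.005,0,0,0],[0,0,0,0,0,0]]]' | grep -E "pos|ft"
python3 -m handwheel '[[[0,0,0.005,0,0,0],[0,0,0.005,0,0,0],[0,0,0,0,0,0]]]' | grep -E "pos|ft"
```

```text
position: [0.5741, -0.0062, 0.1107]
ft_force: [0.9, 1.1, 2.0]
position: [0.5743, -0.0062, 0.1091]
ft_force: [-5.2, 0.9, 14.3]
```

```bash
python3 -m handwheel '[[[0,0,0.003,0,0,0],[0,0,0,0,0,0],[0,0,0,0,0,0],[0,0,0,0,0,0]]]' | grep -E "pos|ft"
python3 -m handwheel '[[[0,0,-0.05,0,0,0],[0,0,-0.1,0,0,0],[0,0,-0.1,0,0,0],[0,0,0,0,0,0],[0,0,0,0,0,0]]]' 1| grep -E "pos|ft"
python3 - <<'E'
from h import *
print({k:getattr(env,k) for k in dir(env) if k[0]!="_" and not callable(getattr(env,k))})
w=vision.snapshot("wrist"); s=vision.snapshot("scene")
cv2.imwrite("pics/w6.png",np.vstack([w[150:400,130:530],np.hstack([cv2.resize(s[170:230,290:370],(333,250),interpolation=2),np.zeros((250,67,3),np.uint8)])]))
vision.snapshot("top")
for c in("scene","top"): print([(r["confidence"],onz(c,r["at"],.144),onz(c,r["at"],.154)) for r in vision.place_of("card_top",c)])
E
```

```text
position: [0.5745, -0.0063, 0.109]
ft_force: [-8.0, 0.7, 20.5]
position: [0.5756, -0.0065, 0.2083]
ft_force: [0.1, -0.5, -0.7]
{'hold_point_z': -0.0187}
[(0.75, array([ 0.5801, -0.0073,  0.144 ]), array([ 0.5709, -0.0126,  0.154 ]))]
[(0.93, array([ 0.5809, -0.0009,  0.144 ]), array([ 0.5792, -0.0009,  0.154 ]))]
```

View pics/w6.png

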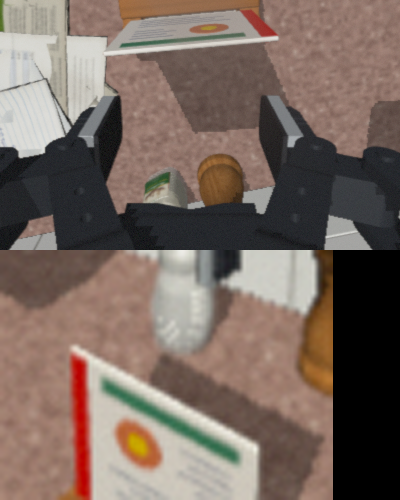

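The card went down until the hard stop at 20 N. The fingers contacted it with the TCP reading about 35 mm lower than the tips really are, so I will use contact forces for heights. I've used up my 10 picture views, so the rest is numeric.

Run:
```python
from h import *
o=readout.get_obs(); print(o["q"],o["finger_gap"],o["time"])
# card z from wrist: use corners read earlier
for z in(.14,.144,.148,.154):
    a,b=wz((407,188),z),wz((237,203),z); print(z,(a+b)/2,np.linalg.norm(a-b))
L=tri(ray("scene",(308,194)),ray("scene",(308,194))) if 0 else None
# blue clip in top/scene masks
for c in("scene","top"):
    im=vision.snapshot(c); hsv=cv2.cvtColor(im,cv2.COLOR_BGR2HSV)
    m=cv2.inRange(hsv,(105,150,60),(130,255,255)); n,l,s,ce=cv2.connectedComponentsWithStats(m)
    for i in range(1,n):
        if s[i,4]>40: print(c,s[i],ce[i],onz(c,ce[i],.017))
need([.46,.255,.17],yaw=np.radians(30))
```

```text
[-0.2212  0.1511  1.5915 -0.      1.403  -1.5481] 0.08548837747228309 7.6167
0.14 [ 0.569  -0.0039  0.14  ] 0.12503511531617664
0.144 [ 0.5679 -0.0037  0.144 ] 0.12297326686323222
0.148 [ 0.5669 -0.0034  0.148 ] 0.12091141841028778
0.154 [ 0.5654 -0.0031  0.154 ] 0.11781864573087114
scene [209 222  41  24 586] [229.6382 234.0171] [0.4746 0.2234 0.017 ]
scene [241 246  32  40 420] [258.569  262.9762] [0.434  0.1057 0.017 ]
top [217 240  36  28 157] [237.1083 249.8217] [0.4754 0.2176 0.017 ]
shift total [0.4316 0.5648 0.0869] min rows 6.869141294229404
turn z units 1.02294503015424 rows 6.429123792868827 cur yaw 76.0325263569408
```

```bash
python3 -m handwheel '[[[0.054,0.0706,0.011,0,0,0],[0.054,0.0706,0.011,0,0,0],[0.054,0.0706,0.011,0,0,0],[0.054,0.0706,0.011,0,0,0],[0.054,0.0706,0.011,0,0,0],[0.054,0.0706,0.011,0,0,0],[0.054,0.0706,0.011,0,0,0],[0.054,0.0706,0.011,0,0,0]]]' 1| grep -E "pos|ft"
python3 -m handwheel '[[[0,0,0,0,0,0.146],[0,0,0,0,0,0.146],[0,0,0,0,0,0.146],[0,0,0,0,0,0.146],[0,0,0,0,0,0.146],[0,0,0,0,0,0.146],[0,0,0,0,0,0.146],[0,0,0,0,0,0],[0,0,0,0,0,0]]]' | grep -E "pos|ft|gap"
cat >> h.py <<'E'
def blue(name="wrist"):
    im=vision.snapshot(name); m=cv2.inRange(cv2.cvtColor(im,cv2.COLOR_BGR2HSV),(105,150,40),(130,255,255))
    n,l,s,ce=cv2.connectedComponentsWithStats(m); return im,l,s,ce
E
python3 - <<'E'
from h import *
o=readout.get_obs(); print(o["q"],o["position"]); im,l,s,ce=blue(); cv2.imwrite("pics/w7.png",im)
for i in range(1,len(s)):
    if s[i,4]>60:
        ys,xs=np.where(l==i); r=cv2.minAreaRect(np.c_[xs,ys].astype(np.float32)); print(s[i],ce[i],r)
for lab,z in(("clip",0),("clip_grip",.017),("jaw_a_tip",.017),("jaw_b_tip",.017)):
    print(lab,[(r["confidence"],r["at"],wz(r["at"],z)[:2]) for r in vision.place_of(lab,"wrist")])
E
```

```text
position: [0.4595, 0.2561, 0.1699]
ft_force: [0.2, 1.0, 0.3]
position: [0.4604, 0.2547, 0.1702]
ft_force: [-0.1, -0.3, 1.1]
finger_gap: 0.0853
[ 0.2754  0.0543  1.763  -0.      1.3252 -0.252 ] [0.4604 0.2547 0.1702]
[314 170  31  91 415] [325.8699 223.694 ] ((326.3210144042969, 214.13980102539062), (11.753776550292969, 94.45039367675781), 15.140982627868652)
[292 174  20  87 398] [303.9246 225.8744] ((304.3249816894531, 216.4728546142578), (87.75764465332031, 11.984471321105957), 80.99149322509766)
[183 245  15  18  92] [189.413  253.9239] ((191.00003051757812, 254.00003051757812), (7.071067810058594, 18.384775161743164), 45.0)
[ 216  261   54   54 1702] [241.2468 291.0429] ((239.94119262695312, 288.7353210449219), (56.51080322265625, 43.656410217285156), 14.03624439239502)
clip [(0.75, [235.4, 278.8], array([0.4389, 0.1004])), (0.71, [317.5, 205.0], array([0.4755, 0.2227]))]
clip_grip []
jaw_a_tip [(0.9, [313.7, 252.1], array([0.4957, 0.1803])), (0.79, [265.8, 299.0], array([0.4781, 0.1055]))]
jaw_b_tip [(0.95, [314.3, 252.0], array([0.4962, 0.1807])), (0.59, [263.4, 298.6], array([0.4756, 0.1046]))]
```

```bash
python3 -m handwheel '[[[0,0,0.06,0,0,0.078],[0,0,0.06,0,0,0],[0,0,0.06,0,0,0],[0,0,0.06,0,0,0],[0,0,0,0,0,0],[0,0,0,0,0,0]]]' | grep -E "pos|ft|gap"
python3 - <<'E'
from h import *
p,M=pose(); print(p,np.degrees(np.arctan2(M[1,1],M[0,1])))
im,l,s,ce=blue(); cv2.imwrite("pics/w8.png",im)
K,T=wT()
m=np.zeros(l.shape,bool)
for i in range(1,len(s)):
    if s[i,4]>60:
        print(s[i],ce[i])
        X=wz(ce[i],.025)
        if abs((M.T@(X-p))[1])<.05: m|=l==i
# per-row extents in tool y at z=.034 (tops)
for r in range(0,400,12):
    c=np.where(m[r])[0]
    if len(c):
        g=c[np.where(np.diff(c)>3)[0]] if len(c)>1 else []
        A=M.T@(wz((c[0],r),.034)-p);B=M.T@(wz((c[-1],r),.034)-p)
        print(r,c[0],list(g),c[-1],"x %.4f ya %.4f yb %.4f mid %.4f"%(A[0],A[1],B[1],(A[1]+B[1])/2))
for lab,z in(("clip",0),("clip_grip",.017),("jaw_a_tip",.017)):
    print(lab,[(r["confidence"],r["at"],M.T@(wz(r["at"],z)-p)) for r in vision.place_of(lab,"wrist")])
E
```

```text
position: [0.4597, 0.2545, 0.0738]
ft_force: [-0.2, -0.2, 0.0]
finger_gap: 0.0855
[0.4597 0.2545 0.0738] 26.562862503720403
[ 276  190   41  130 1315] [300.927  260.1878]
[ 320  193   37  127 1261] [334.6146 258.2125]
[ 200  325   66   47 1544] [229.9812 348.2073]
192 278 [] 279 x 0.0117 ya -0.0266 yb -0.0259 mid -0.0262
204 279 [np.int64(284)] 354 x 0.0034 ya -0.0262 yb 0.0241 mid -0.0010
216 283 [np.int64(290)] 350 x -0.0051 ya -0.0237 yb 0.0216 mid -0.0010
228 288 [np.int64(298)] 346 x -0.0137 ya -0.0206 yb 0.0191 mid -0.0007
240 292 [np.int64(302)] 343 x -0.0225 ya -0.0180 yb 0.0172 mid -0.0004
252 296 [np.int64(305)] 338 x -0.0315 ya -0.0154 yb 0.0139 mid -0.0008
264 298 [np.int64(311)] 337 x -0.0407 ya -0.0142 yb 0.0133 mid -0.0004
276 300 [np.int64(309)] 335 x -0.0501 ya -0.0129 yb 0.0120 mid -0.0004
288 303 [np.int64(311)] 333 x -0.0596 ya -0.0109 yb 0.0107 mid -0.0001
300 305 [np.int64(316)] 331 x -0.0694 ya -0.0096 yb 0.0093 mid -0.0001
312 307 [np.int64(316)] 329 x -0.0794 ya -0.0082 yb 0.0080 mid -0.0001
clip [(0.59, [214.2, 337.8], array([-0.1287, -0.0898,  0.074 ])), (0.58, [319.1, 242.0], array([-0.0388,  0.0017,  0.0738]))]
clip_grip []
jaw_a_tip [(0.61, [258.4, 363.0], array([-0.1406, -0.0486,  0.0569])), (0.57, [320.9, 304.4], array([-0.0851,  0.0035,  0.0568]))]
```

```bash
python3 -m handwheel '[[[-0.01,0,0.05,0,0,0],[0,0,0.05,0,0,0],[0,0,0.03,0,0,0],[0,0,0,0,0,0]]]' | grep -E "pos|ft|gap"
python3 -m handwheel '[[[0,0,0.015,0,0,0],[0,0,0.015,0,0,0],[0,0,0,0,0,0]]]' | grep -E "pos|ft|gap"
python3 -m handwheel '[[[0,0,0.01,0,0,0],[0,0,0.01,0,0,0],[0,0,0,0,0,0]]]' | grep -E "pos|ft|gap"
```

```text
position: [0.4608, 0.2507, 0.0209]
ft_force: [-0.9, 0.8, -1.0]
finger_gap: 0.0856
position: [0.4625, 0.2513, 0.0105]
ft_force: [-0.6, -0.2, -0.3]
finger_gap: 0.0851
position: [0.4622, 0.2511, 0.0021]
ft_force: [0.3, 0.1, 0.5]
finger_gap: 0.0852
```

```bash
python3 -m handwheel '[[[0,0,0.01,0,0,0],[0,0,0.01,0,0,0],[0,0,0,0,0,0]]]' | grep -E "pos|ft"
python3 -m handwheel '[[[0,0,0.01,0,0,0],[0,0,0.01,0,0,0],[0,0,0,0,0,0]]]' | grep -E "pos|ft"
```

```text
position: [0.4619, 0.251, -0.0062]
ft_force: [-0.6, -0.1, -0.7]
position: [0.4618, 0.251, -0.0143]
ft_force: [-0.4, -0.0, -0.1]
```

```bash
python3 -m handwheel '[[[0,0,0.01,0,0,0],[0,0,0.01,0,0,0],[0,0,0,0,0,0]]]' | grep -E "pos|ft"
python3 -m handwheel '[[[0,0,0.008,0,0,0],[0,0,0.008,0,0,0],[0,0,0,0,0,0]]]' | grep -E "pos|ft"
```

```text
position: [0.4619, 0.251, -0.0222]
ft_force: [0.4, 0.6, 0.1]
position: [0.462, 0.2511, -0.0284]
ft_force: [0.5, -0.6, 0.3]
```

```bash
python3 -m handwheel '[[[0,0,0.008,0,0,0],[0,0,0,0,0,0],[0,0,0,0,0,0],[0,0,0,0,0,0],[0,0,0,0,0,0],[0,0,0,0,0,0],[0,0,0,0,0,0],[0,0,0,0,0,0]]]' -1 50
python3 -m handwheel '[[[0,0,0,0,0,0],[0,0,0,0,0,0],[0,0,0,0,0,0],[0,0,0,0,0,0]]]'
python3 - <<'E'
from h import *
p,M=pose(); print(p); im,l,s,ce=blue(); cv2.imwrite("pics/w9.png",im)
for i in range(1,len(s)):
    if s[i,4]>60: print(s[i],ce[i])
m=l>0
for r in range(150,400,16):
    c=np.where(m[r]&(np.abs(np.arange(640)-320)<120))[0]
    if len(c): print(r,c[0],list(c[np.where(np.diff(c)>3)[0]]),c[-1],M.T@(wz((c[0],r),.034)-p),M.T@(wz((c[-1],r),.034)-p))
E
```

```text
time: 12.58
position: [0.464, 0.2518, -0.0289]
eef_rot: [0.001, 0.526, 0.85, 0.001]
ft_force: [-2.1, -0.2, 11.5]
finger_gap: 0.0231
grip_force: 49.0
time: 12.92
position: [0.464, 0.2518, -0.0289]
eef_rot: [0.001, 0.526, 0.85, 0.001]
ft_force: [-3.6, 0.0, 11.5]
finger_gap: 0.0233
grip_force: 49.0
[ 0.464   0.2518 -0.0289]
[ 286  224   27  131 1569] [294.9669 293.1224]
[ 325  227   30  128 1566] [344.1328 298.4017]
230 294 [np.int64(299)] 341 [ 0.0247 -0.0097 -0.0629] [ 0.0247  0.0073 -0.0629]
246 290 [np.int64(300)] 348 [ 0.0184 -0.0112 -0.0629] [ 0.0184  0.0099 -0.0629]
262 287 [np.int64(300)] 354 [ 0.012  -0.0125 -0.0629] [ 0.012   0.0123 -0.0629]
278 289 [np.int64(300)] 351 [ 0.0055 -0.0119 -0.0629] [ 0.0055  0.0114 -0.0629]
294 289 [np.int64(299)] 351 [-0.0013 -0.0121 -0.0629] [-0.0013  0.0115 -0.0629]
310 290 [np.int64(300)] 351 [-0.0082 -0.0119 -0.0629] [-0.0083  0.0117 -0.0629]
326 289 [np.int64(309)] 351 [-0.0154 -0.0124 -0.0629] [-0.0154  0.0119 -0.0629]
342 288 [np.int64(297)] 350 [-0.0228 -0.013  -0.0629] [-0.0228  0.0117 -0.0629]
```

```bash
python3 -m handwheel '[[[0,0,-0.02,0,0,0],[0,0,-0.04,0,0,0],[0,0,-0.06,0,0,0],[0,0,-0.06,0,0,0],[0,0,-0.06,0,0,0],[0,0,-0.06,0,0,0],[0,0,-0.05,0,0,0],[0,0,0,0,0,0],[0,0,0,0,0,0]]]'
python3 - <<'E'
from h import *
p,M=pose(); print(p); im,l,s,ce=blue(); cv2.imwrite("pics/w10.png",im)
m=l>0; 
for i in range(1,len(s)):
    if s[i,4]>60: print(s[i],ce[i])
for r in (246,278,310,342): 
    c=np.where(m[r]&(np.abs(np.arange(640)-320)<60))[0]; print(r,c[0],c[-1])
for lab in("jaw_a_tip","jaw_b_tip","clip"):
    print(lab,[(r["confidence"],r["at"]) for r in vision.place_of(lab,"wrist")])
for lab in("scene","top"):
    im,l,s,ce=blue(lab)
    for i in range(1,len(s)):
        if s[i,4]>30: print(lab,s[i],ce[i])
    print([(r["confidence"],r["at"]) for r in vision.place_of("card_top",lab)],[(r["confidence"],r["at"]) for r in vision.place_of("card_edge",lab)])
E
```

```text
time: 13.72
position: [0.4634, 0.2515, 0.1102]
eef_rot: [0.001, 0.526, 0.851, 0.001]
ft_force: [-0.4, 0.6, -1.3]
finger_gap: 0.0235
grip_force: 49.0
[0.4634 0.2515 0.1102]
[ 287  224   26  131 1521] [294.95   293.3721]
[ 326  232   29  123 1455] [344.2687 300.3237]
[160 275  26  26 260] [171.9462 288.3346]
246 290 346
278 289 351
310 290 350
342 288 350
jaw_a_tip []
jaw_b_tip []
clip [(0.98, [321.2, 323.6])]
scene [210 184  36  22 578] [228.4412 193.3478]
scene [241 246  32  41 422] [258.6232 263.0687]
[(0.61, [331.2, 204.8])] [(0.82, [306.2, 207.5]), (0.42, [207.6, 195.0])]
top [219 231  21  14  54] [228.3889 238.0185]
top [220 244  26  11  58] [232.0517 249.    ]
top [277 248  12  27  91] [280.5495 259.1978]
[(0.61, [322.3, 204.3])] [(0.96, [298.8, 206.0])]
```

```bash
python3 -m handwheel '[[[0,0,0,0,0,0.1315],[0,0,0,0,0,0.1315],[0,0,0,0,0,0.1315],[0,0,0,0,0,0.1315],[0,0,0,0,0,0.1315],[0,0,0,0,0,0.1315],[0,0,0,0,0,0],[0,0,0,0,0,0]]]' |grep -E "pos|gap|ft"
python3 - <<'E'
from h import *
print(tri(ray("scene",(306.2,207.5)),ray("top",(298.8,206.0))),tri(ray("scene",(331.2,204.8)),ray("top",(322.3,204.3))))
for c in("scene","top"):
    im=vision.snapshot(c); cv2.imwrite(f"pics/{c}11.png",im)
    hsv=cv2.cvtColor(im,cv2.COLOR_BGR2HSV); m=cv2.inRange(hsv,(0,180,120),(6,255,255))|cv2.inRange(hsv,(174,180,120),(180,255,255))
    n,l,s,ce=cv2.connectedComponentsWithStats(m)
    for i in range(1,n):
        if s[i,4]>10 and 285<ce[i][0]<320: 
            ys,xs=np.where(l==i); k=ys.argmin(); b=ys.argmax(); print(c,s[i],ce[i],"top",xs[ys==ys.min()],ys.min(),"bot",xs[ys==ys.max()],ys.max())
need([.599,.158,.09],yaw=np.radians(-9)); print(readout.get_obs()["q"])
E
```

```text
position: [0.4625, 0.2512, 0.109]
ft_force: [-0.1, 0.5, -0.5]
finger_gap: 0.0233
[0.5726 0.0518 0.1087] [ 0.5729 -0.0099  0.1451]
scene [307 196   4  33  93] [308.8387 212.4516] top [307 308] 196 bot [309 310] 228
top [296 204   4   5  12] [297.5 206. ] top [296 297] 204 bot [298 299] 208
shift total [-0.1779  0.3729  0.0477] min rows 3.989365174440487
turn z units 0.0036442570359849504 rows 0.022903850086497594 cur yaw -8.836008433380677
[ 0.2678  0.1188  1.8214 -0.      1.2014  0.422 ]
```

```bash
python3 -m handwheel '[[[-0.0222,0.0466,0.006,0,0,0],[-0.0222,0.0466,0.006,0,0,0],[-0.0222,0.0466,0.006,0,0,0],[-0.0222,0.0466,0.006,0,0,0],[-0.0222,0.0466,0.006,0,0,0],[-0.0222,0.0466,0.006,0,0,0],[-0.0222,0.0466,0.006,0,0,0],[-0.0222,0.0466,0.006,0,0,0],[0,0,0,0,0,0],[0,0,0,0,0,0]]]' |grep -E "pos|gap|ft"
python3 - <<'E'
from h import *
p,M=pose(); print(p)
for c in("scene","top","wrist"):
    im=vision.snapshot(c); cv2.imwrite(f"pics/{c}12.png",im)
    for lab in("jaw_a_tip","jaw_b_tip","clip","card_edge","card_top"):
        print(c,lab,[(r["confidence"],r["at"]) for r in vision.place_of(lab,c)])
    hsv=cv2.cvtColor(im,cv2.COLOR_BGR2HSV); m=cv2.inRange(hsv,(105,130,40),(130,255,255))
    n,l,s,ce=cv2.connectedComponentsWithStats(m)
    for i in range(1,n):
        if s[i,4]>8: print(c,s[i],ce[i])
tip=p+M@[-.08,0,-.046]; 
for sgn in(-.012,0,.012):
    X=tip+M@[0,sgn,0]; print("exp tip",X,proj("scene",X),proj("top",X))
E
```

```text
position: [0.599, 0.1573, 0.0895]
ft_force: [0.1, -0.3, 0.1]
finger_gap: 0.0235
[0.599  0.1573 0.0895]
scene jaw_a_tip [(0.83, [302.2, 186.4]), (0.73, [271.6, 250.4])]
scene jaw_b_tip [(0.73, [305.6, 207.7]), (0.64, [294.1, 193.1]), (0.54, [271.3, 250.8])]
scene clip [(0.87, [287.2, 186.3]), (0.78, [260.7, 268.2]), (0.61, [305.9, 210.7])]
scene card_edge [(0.64, [307.5, 206.5])]
scene card_top [(0.58, [328.7, 203.5])]
scene [275 168  32  34 520] [289.4038 184.5231]
scene [241 246  32  41 445] [258.6157 263.1978]
top jaw_a_tip [(0.69, [283.9, 195.5]), (0.46, [273.3, 249.8])]
top jaw_b_tip [(0.57, [283.5, 249.4]), (0.43, [281.8, 206.0])]
top clip [(0.53, [279.5, 265.7]), (0.49, [271.3, 199.6])]
top card_edge [(0.67, [297.2, 206.5])]
top card_top [(0.75, [319.8, 204.7])]
top [261 192  26   4  76] [274.4342 193.0132]
top [261 200  24   9  62] [272.4194 204.2419]
top [276 248  15  37 137] [280.635  261.2044]
wrist jaw_a_tip [(0.97, [180.1, 279.7])]
wrist jaw_b_tip [(0.96, [180.7, 282.0])]
wrist clip [(0.86, [319.0, 322.4]), (0.85, [146.7, 286.1])]
wrist card_edge []
wrist card_top []
wrist [ 287  224   26  131 1615] [295.0923 293.27  ]
wrist [ 325  252   30  104 1454] [344.2565 305.0949]
wrist [  51  265  145   87 3761] [133.0175 293.7506]
exp tip [0.5747 0.0801 0.1356] [297.3397 194.467 ] [285.404  204.4399]
exp tip [0.5865 0.0782 0.1355] [300.6829 191.8065] [286.1425 199.543 ]
exp tip [0.5984 0.0764 0.1355] [303.9874 189.1768] [286.8783 194.6642]
```

Run:
```python
from h import *
p,M=pose()
a=tri(ray("scene",(302.2,186.4)),ray("top",(283.9,195.5)));b=tri(ray("scene",(294.1,193.1)),ray("top",(281.8,206)))
print(a,b,a-b,M.T@(a-p),M.T@(b-p))
E_=np.array([.5835,.059,.084]);cy=np.array([.156,.988,0]);cx=np.array([.988,-.156,0])
for X in(a,b): print(cx@(X-E_),cy@(X-E_))
im=cv2.imread("pics/top12.png")
# card top white edge in top image: brightest row per column
g=im.min(2).astype(int)
for c in range(298,350,6): print(c,[int(v) for v in g[194:216,c]])
for z in(.144,): print([ (proj("top",[.574+s*.156,-.005+s*.988,z]),proj("scene",[.574+s*.156,-.005+s*.988,z])) for s in(.065,0,-.065)])
s=cv2.imread("pics/scene12.png").min(2).astype(int)
for c in range(309,352,7): print(c,[int(v) for v in s[190:218,c]])
```

```text
[0.596  0.0815 0.1437] [0.5711 0.0877 0.1392] [ 0.025  -0.0062  0.0045] [-0.0758  0.0092 -0.0538] [-0.0735 -0.0164 -0.0494]
0.008869170981601057 0.024199714030637
-0.01676390033419283 0.026428556826984972
298 [83, 80, 77, 72, 63, 83, 137, 184, 181, 124, 59, 31, 23, 21, 28, 41, 53, 58, 58, 59, 60, 60]
304 [83, 83, 81, 80, 76, 68, 96, 156, 198, 196, 176, 175, 179, 181, 179, 169, 141, 97, 65, 60, 60, 60]
310 [85, 84, 84, 84, 81, 73, 67, 107, 170, 199, 173, 131, 113, 128, 156, 169, 163, 134, 92, 64, 60, 60]
316 [79, 81, 84, 87, 87, 82, 73, 72, 117, 176, 198, 163, 114, 90, 113, 149, 161, 147, 109, 73, 62, 59]
322 [82, 81, 80, 80, 82, 84, 83, 75, 82, 133, 187, 198, 169, 157, 165, 173, 171, 164, 142, 101, 69, 62]
328 [88, 88, 87, 86, 86, 84, 81, 75, 69, 95, 156, 198, 193, 165, 165, 172, 171, 165, 162, 144, 101, 68]
334 [88, 88, 85, 82, 80, 79, 81, 82, 76, 69, 105, 168, 202, 184, 152, 155, 166, 170, 170, 165, 142, 98]
340 [111, 103, 95, 88, 86, 85, 86, 85, 82, 73, 70, 114, 176, 200, 171, 147, 159, 169, 171, 166, 143, 100]
346 [128, 121, 112, 101, 91, 86, 84, 84, 85, 83, 76, 86, 135, 192, 215
[... 414 characters left out ...]
, 187, 182, 184, 185, 186, 184, 187]
323 [69, 63, 70, 70, 75, 85, 109, 112, 118, 117, 117, 172, 206, 194, 166, 116, 65, 58, 101, 164, 177, 146, 89, 53, 39, 0, 0, 0]
330 [167, 178, 164, 140, 116, 85, 69, 70, 72, 77, 72, 73, 75, 70, 106, 195, 216, 195, 166, 112, 59, 60, 122, 167, 184, 188, 185, 189]
337 [168, 151, 138, 121, 109, 113, 116, 119, 107, 87, 73, 70, 72, 67, 65, 65, 66, 79, 117, 200, 205, 188, 157, 100, 58, 66, 125, 171]
344 [123, 114, 107, 99, 101, 102, 106, 107, 105, 106, 109, 103, 85, 74, 70, 73, 71, 72, 69, 68, 65, 74, 131, 209, 207, 184, 142, 81]
351 [116, 110, 104, 108, 105, 102, 103, 111, 113, 122, 120, 115, 108, 114, 113, 109, 94, 76, 71, 70, 69, 69, 70, 68, 65, 80, 153, 213]
```

Run:
```python
from h import *
p,M=pose()
E_=np.array([.5835,.059,.084]);cy=np.array([.156,.988,0]);cx=np.array([.988,-.156,0])
f=lambda X:(round(float(cx@(X-E_)),4),round(float(cy@(X-E_)),4))
im=cv2.imread("pics/top12.png").astype(int)
sc=im[:,:,0]-im[:,:,2]
for c in range(262,292,2): print(c,[int(v) for v in sc[188:214,c]])
# card line in top camera
for px in((298,201.4),(322,204.4),(346,207.7)): print("card",f(onz("top",px,.144)))
```

```text
262 [-30, -25, 4, 64, 117, 114, 54, -4, -33, -40, -34, -6, 54, 114, 115, 62, 8, -23, -31, -29, -28, -27, -29, -29, -30, -33]
264 [-41, -38, -15, 44, 116, 144, 88, 13, -27, -37, -29, -5, 45, 112, 144, 94, 25, -21, -37, -40, -40, -40, -41, -41, -40, -41]
266 [-42, -40, -18, 39, 115, 160, 128, 70, 25, 14, 38, 78, 116, 147, 164, 128, 58, 0, -31, -40, -42, -42, -42, -41, -42, -42]
268 [-41, -39, -19, 39, 116, 167, 151, 102, 51, 25, 29, 53, 78, 102, 138, 150, 102, 32, -17, -37, -41, -42, -42, -42, -42, -41]
270 [-40, -38, -18, 38, 107, 143, 107, 50, 14, 1, -1, 1, -1, 6, 47, 107, 127, 76, 14, -26, -40, -42, -42, -42, -42, -41]
272 [-41, -37, -16, 39, 108, 140, 90, 15, -24, -33, -34, -34, -35, -31, -2, 61, 119, 111, 48, -6, -33, -40, -41, -41, -41, -42]
274 [-42, -37, -14, 43, 111, 141, 90, 14, -28, -37, -39, -39, -39, -39, -27, 16, 84, 123, 86, 21, -21, -37, -41, -42, -42, -41]
276 [-41, -37, -13, 49, 119, 148, 102, 32, -19, -37, -39, -39, -41, -41, -36, -13, 44, 109, 125, 65, 4, -31, -40, -41, -40, -40]
278 [-42, -38, -13, 54, 124, 150, 107, 41, -15, -38, -41, -41, -41, -41, -40, -31, 5, 7
[... 185 characters left out ...]
, -13, 53, 124, 148, 98, 25, -24, -38, -40, -39, -40, -40, -40, -34, -6, 54, 126, 165, 131, 57, -3, -32, -40, -40]
284 [-41, -36, -6, 64, 140, 171, 127, 56, 2, -26, -36, -38, -38, -39, -38, -32, -2, 59, 118, 140, 120, 70, 16, -23, -38, -40]
286 [-41, -36, -11, 46, 110, 146, 144, 112, 65, 13, -25, -39, -40, -41, -41, -40, -36, -24, -9, 1, 0, -11, -25, -37, -41, -42]
288 [-40, -40, -37, -29, -15, -5, 0, 2, -2, -18, -34, -40, -41, -41, -41, -40, -41, -41, -40, -39, -40, -40, -40, -41, -41, -42]
290 [-41, -41, -41, -41, -40, -40, -40, -40, -40, -40, -41, -40, -40, -40, -38, -37, -38, -38, -39, -40, -39, -39, -40, -40, -41, -42]
card (-0.002, -0.01)
card (-0.0014, -0.0674)
card (-0.0016, -0.1248)
```

Run:
```python
from h import *
E_=np.array([.5835,.059,.084]);cy=np.array([.156,.988,0]);cx=np.array([.988,-.156,0])
f=lambda X:(round(float(cx@(X-E_)),4),round(float(cy@(X-E_)),4))
for px in((286.5,195.5),(284.5,205.5),(285.5,200.4),(267.5,197.8),(262,197)): print(px,f(onz("top",px,.152)))
print("corner",f(onz("top",(294.2,200.9),.144)))
```

```text
(286.5, 195.5) (0.0071, 0.0184)
(284.5, 205.5) (-0.0172, 0.0195)
(285.5, 200.4) (-0.0048, 0.019)
(267.5, 197.8) (-0.0044, 0.0621)
(262, 197) (-0.0042, 0.0753)
corner (-0.002, -0.0009)
```

```bash
python3 -m handwheel '[[[0,0.0055,0.025,0,0,0],[0,0,0.025,0,0,0],[-0.0125,0,0,0,0,0],[-0.0125,0,0,0,0,0],[-0.0125,0,0,0,0,0],[-0.0125,0,0,0,0,0],[-0.0125,0,0,0,0,0],[-0.0125,0,0,0,0,0],[0,0,0,0,0,0],[0,0,0,0,0,0]]]'
python3 - <<'E'
from h import *
p,M=pose(); print(p, M.T@(p-[.599,.1573,.0895]))
im=vision.snapshot("top"); cv2.imwrite("pics/top13.png",im); im=im.astype(int); sc=im[:,:,0]-im[:,:,2]; g=im.min(2)
for c in range(286,304,2): print(c,[int(v) for v in sc[188:216,c]],"W",[int(v) for v in g[196:208,c]])
E
```

```text
time: 17.55
position: [0.5964, 0.1275, 0.0702]
eef_rot: [0.0, 0.76, 0.649, 0.0]
ft_force: [-0.5, 0.2, -0.1]
finger_gap: 0.0233
grip_force: 49.0
[0.5964 0.1275 0.0702] [-0.0298  0.0021  0.0193]
286 [-41, -42, -42, -40, -20, 35, 106, 140, 90, 13, -29, -39, -38, -38, -38, -31, 3, 69, 126, 109, 43, -10, -34, -41, -42, -43, -43, -42] W [60, 94, 119, 123, 122, 117, 118, 125, 121, 108, 67, 67]
288 [-42, -41, -41, -39, -18, 39, 110, 143, 93, 18, -27, -39, -42, -42, -40, -39, -23, 25, 95, 134, 91, 21, -23, -38, -42, -42, -42, -42] W [61, 96, 119, 124, 125, 127, 130, 132, 136, 126, 96, 60]
290 [-42, -41, -41, -38, -16, 43, 114, 143, 95, 29, -20, -38, -40, -40, -38, -37, -33, -13, 44, 112, 124, 62, 1, -30, -41, -42, -43, -43] W [70, 108, 127, 130, 129, 131, 137, 143, 145, 139, 121, 80]
292 [-37, -39, -39, -37, -15, 44, 114, 141, 98, 38, -11, -32, -34, -34, -34, -33, -32, -22, 18, 89, 141, 118, 52, -8, -40, -50, -53, -58] W [61, 96, 109, 108, 105, 103, 104, 107, 107, 109, 101, 83]
294 [-29, -29, -31, -28, -2, 60, 123, 134, 82, 26, -13, -26, -24, -30, -48, -65, -69, -64, -33, 35, 111, 140, 86, 1,
[... 165 characters left out ...]
, 17, 87, 145, 166, 122, 40, -39, -89, -105, -107] W [39, 59, 68, 95, 149, 176, 149, 89, 44, 59, 76, 86]
298 [-27, -28, -28, -23, 12, 83, 149, 166, 130, 60, -2, -27, -24, -22, -33, -58, -88, -79, -27, 29, 69, 79, 60, 13, -46, -89, -104, -107] W [31, 51, 63, 86, 139, 185, 182, 125, 61, 38, 46, 63]
300 [-28, -28, -27, -24, -6, 37, 82, 101, 88, 51, 7, -23, -23, -15, -14, -21, -31, -43, -54, -60, -65, -70, -74, -86, -99, -105, -107, -107] W [65, 63, 62, 76, 120, 179, 202, 176, 147, 132, 117, 103]
302 [-28, -28, -27, -27, -26, -22, -17, -12, -12, -20, -31, -42, -31, -14, -7, -5, -5, -6, -9, -10, -16, -27, -48, -80, -101, -107, -108, -107] W [89, 85, 75, 69, 108, 174, 209, 200, 183, 179, 176, 173]
```

Run:
```python
from h import *
E_=np.array([.5835,.059,.084]);cy=np.array([.156,.988,0]);cx=np.array([.988,-.156,0])
f=lambda X:(round(float(cx@(X-E_)),4),round(float(cy@(X-E_)),4))
for px in((300.3,197.2),(298.5,206.3),(286,195),(286,206.3)): print(px,f(onz("top",px,.133)))
print("card",f(onz("top",(298,201.4),.144)),f(onz("top",(294.2,200.9),.144)))
for px in((299.,195.),): pass
s=vision.snapshot("scene"); 
for lab in("jaw_a_tip","jaw_b_tip"): print(lab,[(r["confidence"],r["at"]) for r in vision.place_of(lab,"scene")])
o=readout.get_obs(); print(o["ft_force"],o["grip_force"],o["finger_gap"])
```

```text
(300.3, 197.2) (0.0107, -0.0132)
(298.5, 206.3) (-0.0119, -0.0121)
(286, 195) (0.0113, 0.0217)
(286, 206.3) (-0.0159, 0.0177)
card (-0.002, -0.01) (-0.002, -0.0009)
jaw_a_tip [(0.76, [313.2, 199.2]), (0.72, [269.2, 249.9])]
jaw_b_tip [(0.68, [269.9, 252.4]), (0.62, [304.9, 205.4]), (0.43, [309.8, 311.6])]
[-0.5395  0.11   -0.9781] 49.0290230512619 0.02304081946156789
```

```bash
python3 -m handwheel '[[[-0.008,-0.0015,0,0,0,0],[0,0,0,0,0,0],[0,0,0,0,0,0],[0,0,0,0,0,0],[0,0,0,0,0,0],[0,0,0,0,0,0]]]'
python3 -c "
from station import ticket; print(ticket.finish_job())"
```

```text
time: 18.25
position: [0.5952, 0.1248, 0.0699]
eef_rot: [0.0, 0.76, 0.65, 0.0]
ft_force: [0.9, 0.4, -0.7]
finger_gap: 0.0233
grip_force: 49.0
the job is handed in; nothing more can be done
None
```

I pressed the card down to its hard stop, and the arm is holding the blue clip wide open around the card's red edge, one jaw in front and one behind. The last top view, taken just before a final 3 mm nudge in, put it within about 2 mm of centre, and no contact force showed. The job is handed in, but no verdict came back.

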